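# Find the full tin by its weight

## Robot

A 6-joint arm with a two-finger parallel gripper is mounted at the origin on a cart in front of the work surface, level with it; the furniture and walls round the work are solid. World frame = base frame: x ahead of the robot, y to its left, z up, the work surface at z = 0. Lengths are in mm, angles in rad, forces in N, time in s.
With the tool pointing down it reaches from about 350 to 775 mm from the base axis. Payload 7.3 kg.
Tool frame: the origin (TCP) lies midway between the tips of the shut fingers; the grasp point (between the pads) lies 19 mm behind it; z points along the fingers, y is the line along which they close (so a half turn about z gives the same grasp; the last joint's range is limited). The gripper opens to 92 mm and grips with 3 to 60 N. Pads are 19 mm wide; open, the fingers measure 130 mm over their backs; the gripper's body (75 mm by 190 mm) begins 47 mm behind the grasp point.
Start: joints at [1.005, 0.342, 1.524, -0, 1.275, -0.146], TCP at [213.968, 479.443, 190.141] pointing down, gripper open.
Joint ranges: [-2.53, 2.53], [-0.77, 2.02], [0.04, 2.7], [-1, 4.14], [0.28, 2.66], [-3.11, 3.11]. Speed limits (rad/s): [2.57, 2.57, 3.14, 3.14, 3.14, 3.14].

## Interface

Orientations are given as [roll, pitch, yaw] about the fixed x, y, z axes, in that order (R = Rz(yaw) Ry(pitch) Rx(roll)).
In Python, from plant import monitor, optics, workorder gives the robot as it stands. The module is installed in compiled form; this text tells all that it offers.
- The arm moves only by the tool servo_tool, never from a script. Its arguments are lists of equal length, an entry for each row: "linear": the shift along the tool's x, y, z as a fraction of full scale, a list of three; "spin": the turn about the tool's z as a fraction of full scale. In form: {"linear": [[dx, dy, dz], ...], "spin": [spin, ...]}. A call has exactly 8 rows; each row shifts and turns the commanded pose from where the row before left it, along the tool's axes as they then stand; what a row does not reach is not made up. Full scale, the value 1, is 200 mm for a shift and 90 degrees for a turn. A row lasts 1/8 s, in which the tool goes at most 62.5 mm and 10.7 degrees, less where a joint would pass 70% of its speed; a pose out of reach is approached as far as the arm can. A call with a number of a shift or a turn outside -1 to 1 is refused whole. A call with a gripper value outside its range is refused whole. "hand" is the opening, from -1 (shut) to 1 (fully open), set as the call begins (left out, the last holds). The fingers move at their own pace and stop on an object; the grip force is fixed at half the most. Time passes only in rows, so rows that do not move let the fingers close, or fill a call up. It gives the time, the measured TCP pose, the force, the opening and the grip force at its end, in the units of the state.
- monitor.get_obs(): the state, without advancing time (a new reading comes with each control period).
- optics.capture(name): name is "side" or "top"; returns a dict with "frame" (384x512x3 uint8, blue, green, red), "K" (3x3 intrinsics, pixels), "world_to_cam" (4x4, takes a point from world to camera coordinates). Camera axes: x right, y down, z forward; pixel columns grow to the right and rows downward; lengths in mm; the calibration is good to about 2 mm. A picture is of the moment at which its call begins. There is no depth.
- workorder.close_job(): hands the job in; it is judged then, once.
The state is a dict: "time": time; "joint_positions": joint angles; "dq": joint speeds; "tau": joint torques, N m; "tool_pos": TCP position; "tcp_rot": TCP orientation; "contact_force": force on the tool from outside, world axes, zero at the start; "moment": the same for the moment, N m; "grip_width": finger opening in mm; "finger_force": force on a finger pad.
Only numpy, scipy, OpenCV 4.12 (cv2) and the standard library are available. Lean on these libraries where they do the work, as an engineer would, in place of code of your own. Each camera call takes 0.05 s, during which the arm holds its last target. There are 200 camera calls.

## Task

One of the three identical closed tins on the worktop is full and the other two are nearly empty: heft them to find out which. Set the two lighter tins down upright, fully home, in the two empty pockets of the wooden block, and finish holding the heaviest one up, upright and still in the gripper with its underside more than 15 cm above the worktop - do not put it down or let go. Don't drop or knock over any tin, and leave the spice jars in the block and the other things alone.

Things in the scene. Friction and masses are not known exactly. Their poses are not given: they have to be found in the camera images.
- tin_a: one of three identical closed plain metal cylinders, 56 mm across (57 at the fixed lid), 80 mm tall, upright on the worktop; origin: centre of the underside, z up. With hidden contents the two nearly empty ones weigh 0.18 to 0.26 kg each and the full one (it varies which) 0.46 to 0.72 kg. Sturdy: a 60 N grip is safe
- tin_b: one of three identical closed plain metal cylinders, 56 mm across (57 at the fixed lid), 80 mm tall, upright on the worktop; origin: centre of the underside, z up. With hidden contents the two nearly empty ones weigh 0.18 to 0.26 kg each and the full one (it varies which) 0.46 to 0.72 kg. Sturdy: a 60 N grip is safe
- tin_c: one of three identical closed plain metal cylinders, 56 mm across (57 at the fixed lid), 80 mm tall, upright on the worktop; origin: centre of the underside, z up. With hidden contents the two nearly empty ones weigh 0.18 to 0.26 kg each and the full one (it varies which) 0.46 to 0.72 kg. Sturdy: a 60 N grip is safe
- rack: dark wooden storage block fixed on the worktop, 184 x 184 x 34 mm, with four round pockets in a 2 x 2 grid at 92 mm pitch, two of them taken by spice jars and two empty; origin at the centre of its underside, x and y along its sides, z up. Placed and turned differently each time
- rack_hole0 (a point): centre of the mouth of pocket 0 of the block, level with the block's top (34 mm above the worktop); the pocket is 63 mm wide with a 3 mm chamfer and 22 mm deep, so a tin seated in it stands with its underside 22 mm below this point (12 mm above the worktop)
- rack_hole1 (a point): centre of the mouth of pocket 1 of the block, level with the block's top (34 mm above the worktop); the pocket is 63 mm wide with a 3 mm chamfer and 22 mm deep, so a tin seated in it stands with its underside 22 mm below this point (12 mm above the worktop)
- rack_hole2 (a point): centre of the mouth of pocket 2 of the block, level with the block's top (34 mm above the worktop); the pocket is 63 mm wide with a 3 mm chamfer and 22 mm deep, so a tin seated in it stands with its underside 22 mm below this point (12 mm above the worktop)
- rack_hole3 (a point): centre of the mouth of pocket 3 of the block, level with the block's top (34 mm above the worktop); the pocket is 63 mm wide with a 3 mm chamfer and 22 mm deep, so a tin seated in it stands with its underside 22 mm below this point (12 mm above the worktop)
- spice_a: round spice jar 44 mm in diameter, 99 mm tall, with a green cap, standing upright in one of the pockets of the block, so that pocket is taken; which pocket changes. Origin at the centre of its underside. Leave it alone
- spice_b: round spice jar 45 mm in diameter, 105 mm tall, with a black cap, standing upright in one of the pockets of the block, so that pocket is taken; which pocket changes. Origin at the centre of its underside. Leave it alone
- timer: bystander: cream kitchen timer, 64 mm wide, 54 mm tall, origin at its underside; leave alone
- onion: bystander: brown onion, about 71 mm wide and 72 mm tall, origin at its underside; leave alone
- mug: bystander: small white cup, 60 x 87 x 50 mm, origin at its underside; leave alone
There are look-alikes about, which are no part of the job. What is shaped like the tin_a but blue or turquoise is not meant.

How it is judged:
By the outcome, as a careful person would: the job done as asked, in the order asked, and still so for the second after the job is handed in, while the arm keeps its last pose, push and grip.
It also fails if it takes over 72 s, if anything falls off the work surface, if the arm or the gripper's body presses on something with over 40 N, if the wrist force passes 120 N, or if a joint passes its speed limit or range.

## Working session

There is one attempt and no reset: what is moved stays moved. The work goes in short steps, Python scripts to look and compute and a tool call to move; the robot and the scene stay as the last step left them, time stands still between calls to the robot, and variables do not carry over. Pictures are saved under pics/ and viewed, at most 10 in all, crops included, and the job is handed in when it is done.

Besides the shell and the picture viewer there is one more tool, called after "Request:" by a JSON object that holds its "api" and its "payload", one argument or row to a line. servo_tool: Moves the arm, as the interface text tells. Shift numbers are shares of 200 mm and turn numbers shares of 90 degrees, none past 1 either way. Its arguments: {"type":"object","properties":{"linear":{"type":"array","items":{"type":"array","items":{"type":"number","minimum":-1,"maximum":1}}},"spin":{"type":"array","items":{"type":"number","minimum":-1,"maximum":1}},"hand":{"type":"number"}},"required":["linear","spin"]}

```bash
mkdir -p pics; python3 - <<'E'
from plant import monitor, optics
import cv2,numpy as np
for n in("top","side"):
    d=optics.capture(n); cv2.imwrite(f"pics/{n}0.png",d["frame"]); np.savez(f"{n}0.npz",**d)
    print(n,d["K"].round(1).tolist(),d["world_to_cam"].round(3).tolist())
print(monitor.get_obs())
E
```

```text
top [[381.8, 0.0, 255.4], [0.0, 381.8, 194.7], [0.0, 0.0, 1.0]] [[-0.023, -0.999, 0.025, -54.392], [-1.0, 0.023, -0.019, 562.292], [0.019, -0.025, -1.0, 916.744], [0.0, 0.0, 0.0, 1.0]]
side [[422.2, 0.0, 256.7], [0.0, 422.2, 193.3], [0.0, 0.0, 1.0]] [[0.987, -0.156, -0.025, -573.453], [-0.105, -0.531, -0.841, 81.686], [0.118, 0.833, -0.541, 1075.725], [0.0, 0.0, 0.0, 1.0]]
{'time': 0.1, 'joint_positions': array([ 1.00501271e+00,  3.42656445e-01,  1.52490451e+00,  3.02486015e-05,
        1.27539562e+00, -1.45991644e-01]), 'dq': array([ 0.00081966, -0.00039606, -0.00317632, -0.00148271,  0.00035659,
       -0.00133477]), 'tau': array([ 1.04793828e-03, -4.32003558e+01, -2.44696355e+01,  7.18064792e-02,
        5.26508724e-02, -9.02589909e-05]), 'tool_pos': array([213.72288134, 479.08829784, 189.51865577]), 'tcp_rot': array([-3.14024745e+00, -2.27033447e-04,  2.72179171e+00]), 'contact_force': array([-0.3588124 , -0.56102503, -0.17217573]), 'moment': array([-0.00407974,  0.05085576, -0.00321054]), 'finger_force': 0.0, 'grip_width': 91.86601492845426}
```

View pics/top0.png

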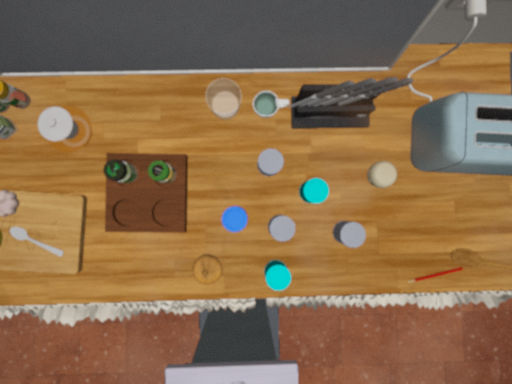

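View pics/side0.png

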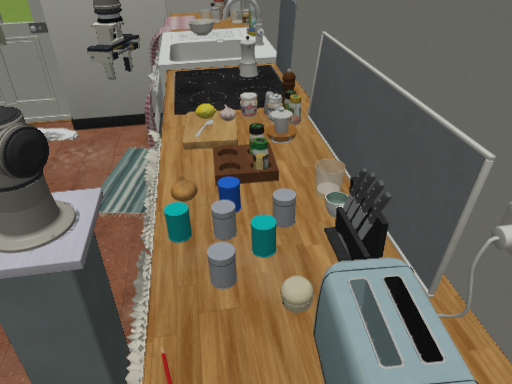

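The top view shows three grey tins at about (270,161), (282,228) and (350,234). The block is at (146,192), with jars in its upper pockets and empty pockets at about (127,212) and (165,212).

Things that could be taken for a tin: blue (234,219), turquoise (315,190) and (278,276), cream timer (383,174), onion (208,268), and the cups at (225,98) and (265,103). By the description, I choose the three grey ones and will check them in a close crop.

```bash
python3 - <<'E'
import cv2,numpy as np
t=cv2.imread("pics/top0.png");s=cv2.imread("pics/side0.png")
a=cv2.resize(t[140:260,95:375],None,fx=2.8,fy=2.8,interpolation=cv2.INTER_CUBIC)
b=cv2.resize(s[135:295,150:330],None,fx=1.6,fy=1.6,interpolation=cv2.INTER_CUBIC)
b=cv2.copyMakeBorder(b,0,0,0,a.shape[1]-b.shape[1],cv2.BORDER_CONSTANT)
cv2.imwrite("pics/crop.png",np.vstack([a,b])[:600])
for n,im,lo,hi in(("top",t,(140,100),(260,375)),("side",s,(180,200),(295,300))):
    h=cv2.cvtColor(im,cv2.COLOR_BGR2HSV)
    m=cv2.inRange(h,(90,8,90),(140,80,255)); z=np.zeros_like(m); z[lo[0]:hi[0],lo[1]:hi[1]]=m[lo[0]:hi[0],lo[1]:hi[1]]
    for c in cv2.findContours(z,0,1)[0]:
        if cv2.contourArea(c)>80:
            mm=np.zeros_like(m);cv2.drawContours(mm,[c],0,255,-1)
            x,y,w,hh=cv2.boundingRect(c)
            print(n,cv2.contourArea(c),(x,y,w,hh),cv2.fitEllipse(c))
            print(" vcol",h[y:y+hh,x+w//2,2].tolist())
E
```

```text
top 442.5 (340, 223, 25, 24) ((351.4491882324219, 234.15121459960938), (23.019874572753906, 24.619461059570312), 119.10942840576172)
 vcol [170, 176, 176, 176, 176, 175, 174, 173, 175, 173, 173, 175, 174, 176, 176, 174, 177, 172, 174, 174, 175, 176, 175, 164]
top 442.5 (269, 216, 25, 25) ((281.27008056640625, 227.69053649902344), (22.79987907409668, 24.873197555541992), 127.88165283203125)
 vcol [159, 174, 176, 175, 175, 176, 173, 177, 175, 176, 176, 175, 174, 175, 176, 174, 175, 176, 176, 173, 176, 175, 177, 176, 166]
top 436.0 (258, 150, 25, 25) ((269.9307861328125, 161.72377014160156), (22.661678314208984, 24.670085906982422), 34.547630310058594)
 vcol [175, 177, 172, 174, 173, 176, 174, 175, 176, 177, 174, 175, 175, 177, 177, 173, 178, 175, 176, 175, 176, 177, 172, 156, 123]
side 732.5 (208, 243, 27, 45) ((220.3066864013672, 261.44659423828125), (23.280664443969727, 49.65224075317383), 2.006986141204834)
 vcol [160, 159, 159, 158, 158, 158, 157, 157, 157, 156, 156, 155, 155, 156, 156, 157, 152, 129, 96, 96, 94, 94, 89, 66, 96, 96, 95, 94, 95, 95, 96, 95, 95, 96, 95, 95, 95, 96, 9
[... 230 characters left out ...]
7, 96, 97, 97, 96]
side 224.0 (274, 205, 16, 21) ((281.6721496582031, 214.9796905517578), (14.94059944152832, 21.8217716217041), 173.24798583984375)
 vcol [90, 68, 90, 97, 97, 96, 97, 96, 96, 97, 96, 96, 96, 96, 95, 95, 96, 95, 95, 96, 96]
side 298.0 (211, 198, 25, 21) ((222.30841064453125, 207.97499084472656), (17.491287231445312, 23.069461822509766), 67.13957214355469)
 vcol [105, 123, 159, 157, 157, 158, 158, 158, 157, 157, 157, 156, 157, 157, 154, 138, 97, 95, 94, 94, 92]
side 261.0 (273, 189, 23, 17) ((283.64459228515625, 196.4247589111328), (15.718056678771973, 21.751201629638672), 84.4161605834961)
 vcol [156, 156, 156, 156, 157, 157, 158, 159, 159, 158, 159, 153, 120, 99, 95, 95, 88]
```

View pics/crop.png

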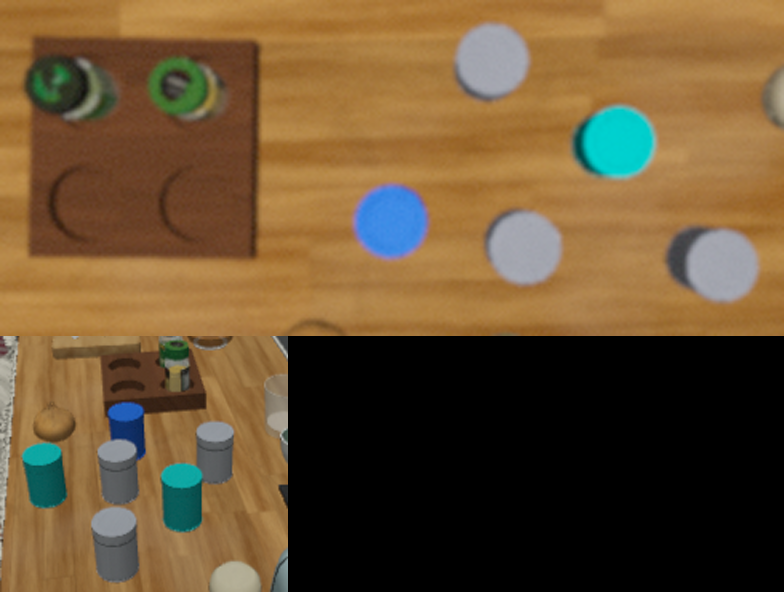

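The crop confirms three plain grey tins with lids. The blue and turquoise ones are the look-alikes. The block's lower two pockets, at about (122,211) and (165,211), are empty. Next I triangulate the lids and the block.

```bash
cat > geo.py <<'E'
import cv2,numpy as np
def tri(dt,pt,ds,ps):
    P=[d["K"]@d["world_to_cam"][:3] for d in(dt,ds)]
    X=cv2.triangulatePoints(P[0],P[1],np.float64(pt).T,np.float64(ps).T); return (X[:3]/X[3]).T
def ray(d,p,z):
    W=np.linalg.inv(d["world_to_cam"]);o=W[:3,3];v=W[:3,:3]@np.linalg.inv(d["K"])@[p[0],p[1],1]
    return o+v*(z-o[2])/v[2]
def lids(d,box,amin=100):
    h=cv2.cvtColor(d["frame"],cv2.COLOR_BGR2HSV); m=cv2.inRange(h,(100,8,138),(140,80,255))
    z=np.zeros_like(m);x0,y0,x1,y1=box;z[y0:y1,x0:x1]=m[y0:y1,x0:x1]
    r=[]
    for c in cv2.findContours(z,0,1)[0]:
        if cv2.contourArea(c)>amin:
            mm=cv2.moments(cv2.convexHull(c)); r.append((mm["m10"]/mm["m00"],mm["m01"]/mm["m00"],*cv2.boundingRect(c)))
    return r
E
python3 - <<'E'
from geo import *
T=dict(np.load("top0.npz"));S=dict(np.load("side0.npz"))
lt=sorted(lids(T,(240,140,375,260)));ls=lids(S,(200,180,300,295))
print(lt,ls)
ls=sorted(ls,key=lambda r:r[1]) # far to near: (285), (223), (221)
X=tri(T,[l[:2] for l in lt],S,[l[:2] for l in ls]);print(X.round(1))
for l in lt:print(ray(T,l[:2],80).round(1))
# side view reproj
for l in ls:print("s",ray(S,l[:2],80).round(1))
for n,d,b in(("t",T,(95,140,200,245)),("s",S,(205,130,290,190))):
    h=cv2.cvtColor(d["frame"],cv2.COLOR_BGR2HSV);x0,y0,x1,y1=b
    f=d["frame"].astype(int);m=((f[...,2]<135)&(f[...,2]>f[...,0]+12)).astype(np.uint8)*255
    z=np.zeros_like(m);z[y0:y1,x0:x1]=m[y0:y1,x0:x1];z=cv2.morphologyEx(z,2,np.ones((3,3)))
    c=max(cv2.findContours(z,0,1)[0],key=cv2.contourArea)
    print(n,cv2.contourArea(c),cv2.minAreaRect(c),cv2.approxPolyDP(cv2.convexHull(c),3,True)[:,0].tolist())
    if n=="t":
        bx=cv2.boxPoints(cv2.minAreaRect(c));print([ray(d,p,34).round(1).tolist() for p in bx])
    o=cv2.resize(d["frame"][y0:y1,x0:x1],None,fx=5,fy=5,interpolation=cv2.INTER_CUBIC)
    k=cv2.resize(z[y0:y1,x0:x1],None,fx=2,fy=2)
    cv2.imwrite(f"pics/r{n}.png",o)
E
```

```text
[(270.20256111757857, 161.34730306558012, 259, 150, 24, 24), (281.60996168582375, 227.8854406130268, 270, 216, 24, 25), (352.0754060324826, 234.2965970610982, 341, 223, 24, 24)] [(220.62583095916426, 250.93304843304844, 208, 243, 27, 17), (222.63304721030042, 206.37839771101574, 211, 200, 24, 14), (283.9514237855946, 194.53852596314906, 273, 189, 23, 12)]
[[ 633.6 -100.5   77.5]
 [ 483.3 -122.3   77.3]
 [ 465.1 -280.2   76.9]]
[ 633.  -100.3   80. ]
[ 484.3 -122.1   80. ]
[ 466.1 -279.4   80. ]
s [ 633.1 -104.2   80. ]
s [ 482.5 -126.1   80. ]
s [ 464.4 -283.8   80. ]
t 5848.0 ((146.0, 192.0), (78.0, 82.0), 90.0) [[107, 153], [186, 155], [186, 231], [106, 230]]
[[665.3, 280.9, 34.0], [661.5, 91.0, 34.0], [479.4, 94.6, 34.0], [484.2, 283.8, 34.0]]
s 2029.5 ((241.5, 161.5), (43.0, 73.0), 90.0) [[270, 144], [278, 180], [215, 180], [205, 142], [251, 140]]
```

View pics/rs.png

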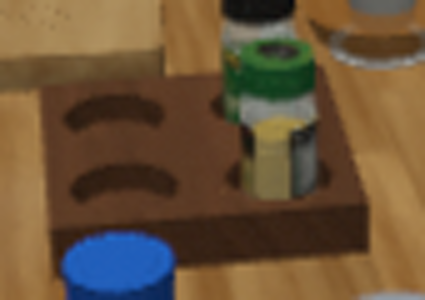

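View pics/rt.png

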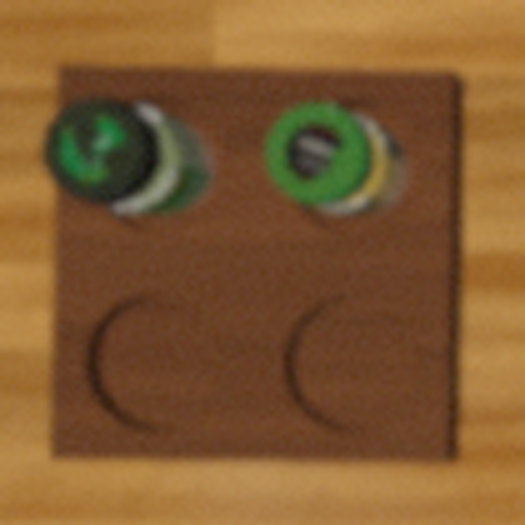

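The crops show the two empty pockets on the near (low x) side of the block. Top-face corners in the top view are about (106.6,153), (186,154), (184.6,231.2) and (105.2,230.6). In the side view they are (214.9,174.5), (278.3,170.9) and (212.9,147.3).

```bash
python3 - <<'E'
from geo import *
T=dict(np.load("top0.npz"));S=dict(np.load("side0.npz"))
t=[(106.6,153),(186,154),(184.6,231.2),(105.2,230.6)]
print("tri",tri(T,[t[2],t[1],t[3]],S,[(214.9,174.5),(278.3,170.9),(212.9,147.3)]).round(1).tolist())
# edge fit: brown/wood boundary by half level of V along normals
g=cv2.GaussianBlur(T["frame"],(3,3),0)[...,2].astype(float)
def edge(line,horiz):
    pts=[]
    for u in line[0]:
        s=np.arange(line[1],line[2],.25); 
        xs,ys=(np.full_like(s,u),s) if horiz else (s,np.full_like(s,u))
        p=cv2.remap(g.astype(np.float32),xs.astype(np.float32)[None],ys.astype(np.float32)[None],1)[0]
        i=np.argmax(np.abs(np.gradient(p)));pts.append((xs[i],ys[i]))
    return np.array(pts)
E={"top":edge((np.r_[128:148,172:182],149,157),1),"bot":edge((range(110,182,2),227,235),1),"left":edge((range(180,226,2),101,110),0)}
for k,p in E.items():
    w=np.array([ray(T,q,34) for q in p])[:,:2]; vx,vy,x,y=cv2.fitLine(w.astype(np.float32),cv2.DIST_HUBER,0,.01,.01).ravel()
    print(k,np.degrees(np.arctan2(vy,vx)).round(2),x.round(1),y.round(1))
W=np.array([ray(T,p,34) for p in t])[:,:2];print(W.round(1).tolist(),np.linalg.norm(W-np.roll(W,1,0),axis=1).round(1))
c=W.mean(0);e=(W[0]+W[3]-W[1]-W[2]);a=np.arctan2(-e[0],e[1]);R=np.array([[np.cos(a),-np.sin(a)],[np.sin(a),np.cos(a)]])
print("c",c,np.degrees(a))
for q in [(-46,46),(-46,-46),(46,46),(46,-46)]:print(q,(c+R@q).round(1))
# pocket arcs seen in top view, check: spice far too
import math
E
```

```text
tri [[478.5, 99.7, 37.4], [659.4, 93.7, 31.9], [484.7, 284.0, 32.1]]
top 88.84 662.4 164.3
bot 88.55 480.6 167.2
left -2.61 551.8 283.0
[[665.2, 277.2], [659.2, 93.3], [479.1, 100.2], [485.1, 283.3]] [180.2 184.  180.2 183.2]
c [572.12702521 188.49432945] -1.8846081841936644
(-46, 46) [527.7 236. ]
(-46, -46) [524.6 144. ]
(46, 46) [619.6 233. ]
(46, -46) [616.6 141. ]
```

Estimates used: tins A (633,-100), B (483.5,-122) and C (465.5,-280). Empty pockets are about (527,236.5) and (524.5,144.5), with the block turned about -1.7°. I'll align the tool's y with the line of pockets and start with B.

Request:
{"api": "servo_tool", "payload": {
  "linear": [
    [0,0,0],
    [0,0,0],
    [0,0,0],
    [-0.13,-0.27,0],
    [-0.13,-0.27,0],
    [-0.13,-0.27,0],
    [-0.13,-0.27,0],
    [-0.13,-0.27,0]
  ],
  "spin": [-0.083,-0.083,-0.083,0,0,0,0,0],
  "hand": 1
}}

```text
time: 1.1
tool_pos: [336.5, 204.1, 190.1]
tcp_rot: [3.142, 0.0, 3.113]
contact_force: [2.1, -0.1, -0.0]
grip_width: 92.1
finger_force: 0.0
```

Request:
{"api": "servo_tool", "payload": {
  "linear": [
    [-0.13,-0.27,0],
    [-0.13,-0.27,0],
    [-0.13,-0.27,0],
    [-0.13,-0.27,0],
    [-0.13,-0.27,0],
    [-0.13,-0.27,0],
    [0,0,0],
    [0,0,0]
  ],
  "spin": [0,0,0,0,0,0,0,0]
}}

```text
time: 2.1
tool_pos: [482.1, -121.9, 189.5]
tcp_rot: [3.14, -0.002, 3.112]
contact_force: [0.4, 0.3, -0.5]
grip_width: 91.7
finger_force: 0.0
```

Request:
{"api": "servo_tool", "payload": {
  "linear": [
    [-0.006,0,0.2],
    [0,0,0.2],
    [0,0,0.15],
    [0,0,0.12],
    [0,0,0.08],
    [0,0,0.04],
    [0,0,0],
    [0,0,0]
  ],
  "spin": [0,0,0,0,0,0,0,0]
}}

```text
time: 3.1
tool_pos: [484.5, -122.4, 32.9]
tcp_rot: [-3.141, 0.001, 3.113]
contact_force: [-0.4, 0.1, 0.1]
grip_width: 91.9
finger_force: 0.0
```

Request:
{"api": "servo_tool", "payload": {
  "linear": [
    [0,0,0],
    [0,0,0],
    [0,0,0],
    [0,0,0],
    [0,0,0],
    [0,0,0],
    [0,0,0],
    [0,0,0]
  ],
  "spin": [0,0,0,0,0,0,0,0],
  "hand": -1
}}

```text
time: 4.1
tool_pos: [484.4, -123.1, 32.3]
tcp_rot: [-3.141, 0.001, 3.113]
contact_force: [-0.6, -4.8, 2.9]
grip_width: 55.0
finger_force: 30.0
```

Request:
{"api": "servo_tool", "payload": {
  "linear": [
    [0,0,-0.05],
    [0,0,-0.1],
    [0,0,-0.15],
    [0,0,-0.15],
    [0,0,-0.15],
    [0,0,-0.1],
    [0,0,0],
    [0,0,0]
  ],
  "spin": [0,0,0,0,0,0,0,0]
}}

```text
time: 5.1
tool_pos: [483.0, -121.7, 170.7]
tcp_rot: [3.14, -0.003, 3.113]
contact_force: [1.0, 0.2, -6.3]
grip_width: 54.8
finger_force: 30.0
```

```bash
cat > weigh.py <<'E'
from plant import monitor,optics
from geo import *
o=monitor.get_obs();print(o["time"],o["tool_pos"].round(1),o["contact_force"].round(2),o["moment"].round(3),o["grip_width"])
d=optics.capture("top");s=optics.capture("side")
F=[monitor.get_obs()["contact_force"]];print("F",np.mean(F,0).round(2))
np.savez("top1.npz",**d);np.savez("side1.npz",**s)
E
python3 weigh.py
```

```text
5.1 [ 483.  -121.7  170.7] [ 1.04  0.24 -6.34] [0.035 0.039 0.02 ] 54.84154108714087
F [-0.48  0.07 -6.5 ]
```

B reads about 6.4 N (0.65 kg), so it is the full one. I'll set it back on its spot and fetch the others.

Request:
{"api": "servo_tool", "payload": {
  "linear": [
    [0,0,0.1],
    [0,0,0.15],
    [0,0,0.15],
    [0,0,0.15],
    [0,0,0.1],
    [0,0,0.04],
    [0,0,0.009],
    [0,0,0]
  ],
  "spin": [0,0,0,0,0,0,0,0]
}}

```text
time: 6.2
tool_pos: [484.5, -122.6, 32.7]
tcp_rot: [-3.141, 0.001, 3.113]
contact_force: [-0.3, 0.2, -5.9]
grip_width: 55.2
finger_force: 30.0
```

Request:
{"api": "servo_tool", "payload": {
  "linear": [
    [0,0,0],
    [0,0,0],
    [0,0,0],
    [0,0,0],
    [0,0,0],
    [0,0,0],
    [0,0,-0.1],
    [0,0,-0.2]
  ],
  "spin": [0,0,0,0,0,0,0,0],
  "hand": 1
}}

```text
time: 7.2
tool_pos: [482.8, -122.1, 91.7]
tcp_rot: [3.14, -0.004, 3.113]
contact_force: [0.3, 0.1, -0.1]
grip_width: 91.8
finger_force: 0.0
```

Request:
{"api": "servo_tool", "payload": {
  "linear": [
    [0,0,-0.15],
    [0.022,-0.263,0],
    [0.022,-0.263,0],
    [0.022,-0.264,0],
    [0,0,0],
    [0,0,0.1],
    [0,0,0.1],
    [0,0,0]
  ],
  "spin": [0,0,0,0,0,0,0,0]
}}

```text
time: 8.2
tool_pos: [465.5, -278.4, 81.0]
tcp_rot: [3.139, -0.003, 3.114]
contact_force: [-0.4, -0.3, -0.3]
grip_width: 91.5
finger_force: 0.0
```

Request:
{"api": "servo_tool", "payload": {
  "linear": [
    [0,0,0.1],
    [0,0,0.1],
    [0,0,0.05],
    [0,0,0],
    [0,0,0],
    [0,0,0],
    [0,0,0],
    [0,0,0]
  ],
  "spin": [0,0,0,0,0,0,0,0]
}}

```text
time: 9.2
tool_pos: [466.4, -280.2, 32.5]
tcp_rot: [-3.141, 0.0, 3.113]
contact_force: [-0.7, -0.1, 0.2]
grip_width: 91.6
finger_force: 0.0
```

Request:
{"api": "servo_tool", "payload": {
  "linear": [
    [0,0,0],
    [0,0,0],
    [0,0,0],
    [0,0,0],
    [0,0,0],
    [0,0,0],
    [0,0,0],
    [0,0,0]
  ],
  "spin": [0,0,0,0,0,0,0,0],
  "hand": -1
}}

```text
time: 10.2
tool_pos: [466.4, -280.3, 32.4]
tcp_rot: [-3.141, 0.0, 3.113]
contact_force: [0.0, -2.0, 0.6]
grip_width: 55.2
finger_force: 30.0
```

Request:
{"api": "servo_tool", "payload": {
  "linear": [
    [0,0,-0.05],
    [0,0,-0.1],
    [0,0,-0.15],
    [0,0,-0.15],
    [0,0,-0.15],
    [0,0,-0.1],
    [0,0,0],
    [0,0,0]
  ],
  "spin": [0,0,0,0,0,0,0,0]
}}

```text
time: 11.2
tool_pos: [465.7, -279.5, 171.3]
tcp_rot: [3.14, -0.002, 3.113]
contact_force: [0.8, 0.6, -2.3]
grip_width: 55.3
finger_force: 30.0
```

```bash
cat >> weigh.py <<'E'
for n,im,b in(("top",d,(240,140,400,260)),):
    L=lids(im,b,60);print(n,[tuple(np.round(l,1)) for l in L]);print([ray(im,l[:2],80).round(1)[:2].tolist() for l in L])
    z=o["tool_pos"][2]+80-32;print("heldz",z,[ray(im,l[:2],z).round(1)[:2].tolist() for l in L])
E
python3 weigh.py
```

```text
11.2 [ 465.7 -279.5  171.3] [ 0.76  0.58 -2.29] [ 0.096  0.009 -0.005] 55.278175224480655
F [ 0.28 -0.1  -2.44]
top [(np.float64(373.0), np.float64(244.6), np.float64(370.0), np.float64(235.0), np.float64(7.0), np.float64(20.0)), (np.float64(281.2), np.float64(227.6), np.float64(269.0), np.float64(216.0), np.float64(25.0), np.float64(24.0)), (np.float64(270.1), np.float64(161.3), np.float64(259.0), np.float64(150.0), np.float64(24.0), np.float64(24.0))]
[[441.9, -325.7], [484.9, -121.3], [633.0, -100.2]]
heldz 219.32308265063733 [[458.6, -279.5], [494.6, -108.7], [618.3, -91.0]]
```

C reads about 2.4 N (0.24 kg), so it is light. Carrying it to the far empty pocket.

Request:
{"api": "servo_tool", "payload": {
  "linear": [
    [-0.025,0.287,0],
    [-0.025,0.287,0],
    [-0.025,0.287,0],
    [-0.025,0.287,0],
    [-0.025,0.287,0],
    [-0.025,0.287,0],
    [-0.025,0.287,0],
    [-0.025,0.287,0]
  ],
  "spin": [0,0,0,0,0,0,0,0]
}}

```text
time: 12.3
tool_pos: [519.0, 179.6, 171.4]
tcp_rot: [-3.141, -0.001, 3.113]
contact_force: [0.8, -0.3, -2.1]
grip_width: 55.1
finger_force: 30.0
```

Request:
{"api": "servo_tool", "payload": {
  "linear": [
    [-0.025,0.287,0],
    [0,0,0],
    [0,0,0.15],
    [0,0,0.15],
    [0,0,0.07],
    [0,0,0],
    [0,0,0],
    [0,0,0]
  ],
  "spin": [0,0,0,0,0,0,0,0]
}}

```text
time: 13.3
tool_pos: [526.8, 235.1, 99.5]
tcp_rot: [3.141, 0.002, 3.113]
contact_force: [-0.1, -0.8, -2.3]
grip_width: 55.1
finger_force: 30.0
```

```bash
python3 - <<'E'
from plant import monitor,optics
from geo import *
for i in range(3):
    o=monitor.get_obs();print(o["time"],o["tool_pos"].round(1),o["tcp_rot"].round(4),o["contact_force"].round(2))
    d=optics.capture("top")
    s=optics.capture("side")
np.savez("top2.npz",**d)
a=cv2.resize(d["frame"][140:250,90:200],None,fx=3.6,fy=3.6,interpolation=cv2.INTER_CUBIC)
b=cv2.resize(s["frame"][110:190,195:300],(400,305),interpolation=cv2.INTER_CUBIC)
b=cv2.copyMakeBorder(b,0,a.shape[0]-305,0,0,0)
cv2.imwrite("pics/held.png",np.hstack([a,b]))
E
```

```text
13.3 [526.8 235.1  99.5] [3.1408e+00 2.1000e-03 3.1128e+00] [-0.08 -0.79 -2.33]
13.4 [526.5 235.1  99.2] [3.1411e+00 1.5000e-03 3.1129e+00] [ 0.33 -1.24 -3.1 ]
13.5 [526.3 235.1  98.8] [3.1413e+00 8.0000e-04 3.1130e+00] [-0.77 -0.52 -2.13]
```

View pics/held.png

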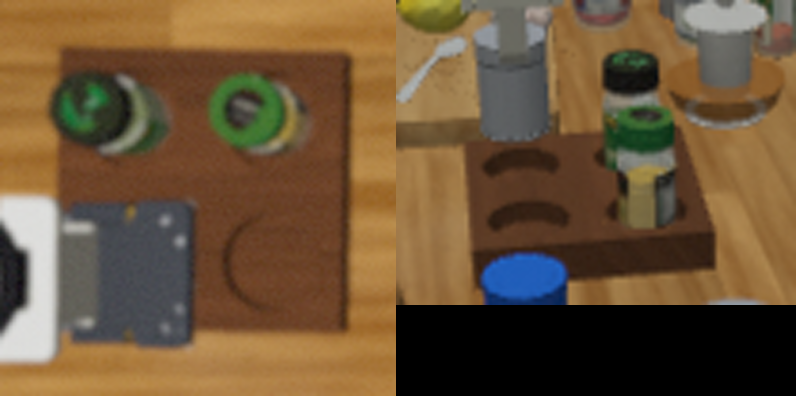

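The picture shows the tin held over the far pocket, clear of the jars. The other pocket's arc has its left edge at about (152,212.7).

```bash
python3 - <<'E'
from geo import *
T=dict(np.load("top0.npz"));S=dict(np.load("side0.npz"))
g=cv2.GaussianBlur(T["frame"],(3,3),0)[...,2].astype(np.float32)
for c,u0 in((127,112),(166,152)):
    P=[]
    for a in np.radians(np.arange(130,231,5)):
        r=np.arange(9,19,.1);xs=(c+r*np.cos(a)).astype(np.float32);ys=(212.5+r*np.sin(a)).astype(np.float32)
        p=cv2.remap(g,xs[None],ys[None],1)[0]; i=np.argmin(p); P.append((xs[i],ys[i],p[i]))
    P=np.array(P);W=np.array([ray(T,q[:2],31) for q in P])[:,:2]
    A=np.c_[2*W,np.ones(len(W))];s=np.linalg.lstsq(A,(W**2).sum(1),rcond=None)[0]
    print("circle",s[:2].round(1),np.sqrt(s[2]+s[:2]@s[:2]).round(1),W[len(W)//2].round(1),P[len(P)//2])
# side view: block-top rim ellipse: rs crop near/far
for q in[(65,185),(178,190),(63,115),(163,118)]:print(q,ray(S,(205+q[0]/5,130+q[1]/5),34).round(1))
E
```

```text
circle [527.4 236.7] 29.2 [526.5 265.7] [113.  212.5  63.5]
circle [524.2 145.5] 29.4 [524.3 175.5] [152.  212.5  76.5]
(65, 185) [490.2 147.8  34. ]
(178, 190) [554.6 128.5  34. ]
(63, 115) [496.1 237.4  34. ]
(163, 118) [556.8 220.7  34. ]
```

The two pocket measurements agree, (527.2,236) against (526.8,236.5), and the tool is over it. Lowering gently.

Request:
{"api": "servo_tool", "payload": {
  "linear": [
    [0,0,0.05],
    [0,0,0.05],
    [0,0,0.05],
    [0,0,0.03],
    [0,0,0.02],
    [0,0,0.02],
    [0,0,0.01],
    [0,0,0]
  ],
  "spin": [0,0,0,0,0,0,0,0]
}}

```text
time: 14.6
tool_pos: [526.0, 235.1, 52.1]
tcp_rot: [3.141, -0.0, 3.113]
contact_force: [0.9, 1.4, -3.8]
grip_width: 55.8
finger_force: 30.0
```

Request:
{"api": "servo_tool", "payload": {
  "linear": [
    [0,0,0.015],
    [0,0,0.01],
    [0,0,0.008],
    [0,0,0.005],
    [0,0,0],
    [0,0,0],
    [0,0,0],
    [0,0,0]
  ],
  "spin": [0,0,0,0,0,0,0,0]
}}

```text
time: 15.6
tool_pos: [526.0, 235.0, 44.7]
tcp_rot: [3.142, -0.0, 3.113]
contact_force: [1.4, 1.7, -1.9]
grip_width: 55.1
finger_force: 30.0
```

Request:
{"api": "servo_tool", "payload": {
  "linear": [
    [0,0,0.006],
    [0,0,0],
    [0,0,0],
    [0,0,0],
    [0,0,0],
    [0,0,0],
    [0,0,0],
    [0,0,0]
  ],
  "spin": [0,0,0,0,0,0,0,0]
}}

```text
time: 16.6
tool_pos: [526.8, 235.0, 44.3]
tcp_rot: [3.141, 0.002, 3.113]
contact_force: [0.5, -0.6, 5.4]
grip_width: 55.0
finger_force: 30.0
```

Request:
{"api": "servo_tool", "payload": {
  "linear": [
    [0,0,0],
    [0,0,0],
    [0,0,0],
    [0,0,0],
    [0,0,-0.05],
    [0,0,-0.15],
    [0,0,-0.2],
    [0,0,-0.2]
  ],
  "spin": [0,0,0,0,0,0,0,0],
  "hand": 0.6
}}

```text
time: 17.6
tool_pos: [526.0, 235.0, 165.4]
tcp_rot: [3.141, 0.0, 3.113]
contact_force: [0.7, -0.5, -0.2]
grip_width: 73.3
finger_force: 0.0
```

Request:
{"api": "servo_tool", "payload": {
  "linear": [
    [-0.097,-0.278,0],
    [-0.097,-0.278,0],
    [-0.097,-0.278,0],
    [-0.097,-0.278,0],
    [-0.097,-0.278,0],
    [-0.097,-0.278,0],
    [0,0,0],
    [0,0,0.1]
  ],
  "spin": [0,0,0,0,0,0,0,0],
  "hand": 1
}}

```text
time: 18.6
tool_pos: [633.8, -102.3, 145.3]
tcp_rot: [-3.141, 0.004, 3.112]
contact_force: [-0.0, 0.0, 0.0]
grip_width: 91.8
finger_force: 0.0
```

Request:
{"api": "servo_tool", "payload": {
  "linear": [
    [0,0,0],
    [0,0,0.15],
    [0,0,0.15],
    [0,0,0.15],
    [0,0,0.1],
    [0,0,0.015],
    [0,0,0],
    [0,0,0]
  ],
  "spin": [0,0,0,0,0,0,0,0]
}}

```text
time: 19.6
tool_pos: [633.8, -101.8, 32.0]
tcp_rot: [-3.141, 0.002, 3.113]
contact_force: [-0.1, -0.5, 1.1]
grip_width: 91.8
finger_force: 0.0
```

Request:
{"api": "servo_tool", "payload": {
  "linear": [
    [0,0,0],
    [0,0,0],
    [0,0,0],
    [0,0,0],
    [0,0,0],
    [0,0,0],
    [0,0,0],
    [0,0,0]
  ],
  "spin": [0,0,0,0,0,0,0,0],
  "hand": -1
}}

```text
time: 20.6
tool_pos: [632.9, -101.9, 30.5]
tcp_rot: [-3.142, 0.0, 3.113]
contact_force: [-1.6, -0.8, 0.7]
grip_width: 55.3
finger_force: 30.0
```

Request:
{"api": "servo_tool", "payload": {
  "linear": [
    [0,0,-0.05],
    [0,0,-0.1],
    [0,0,-0.15],
    [0,0,-0.15],
    [0,0,-0.15],
    [0,0,-0.1],
    [0,0,0],
    [0,0,0]
  ],
  "spin": [0,0,0,0,0,0,0,0]
}}

```text
time: 21.6
tool_pos: [632.2, -101.5, 169.5]
tcp_rot: [3.141, -0.002, 3.113]
contact_force: [-1.1, -0.4, -2.3]
grip_width: 55.4
finger_force: 30.0
```

```bash
python3 weigh.py; python3 - <<'E'
import numpy as np,cv2
t=np.load("top1.npz")["frame"];s=np.load("side1.npz")["frame"]
a=cv2.resize(t[130:260,90:380],None,fx=2,fy=2,interpolation=cv2.INTER_CUBIC);b=cv2.resize(s[100:290,150:330],None,fx=1.7,fy=1.7,interpolation=cv2.INTER_CUBIC)
b=cv2.copyMakeBorder(b,0,0,0,a.shape[1]-b.shape[1],0);cv2.imwrite("pics/mid.png",np.vstack([a,b]))
E
```

```text
21.6 [ 632.2 -101.5  169.5] [-1.15 -0.39 -2.34] [ 0.058 -0.016 -0.032] 55.411020287841815
F [-0.65  0.35 -2.67]
top [(np.float64(281.5), np.float64(227.7), np.float64(270.0), np.float64(216.0), np.float64(24.0), np.float64(25.0))]
[[484.8, -121.8]]
heldz 217.4634674222607 [[494.3, -109.2]]
```

View pics/mid.png

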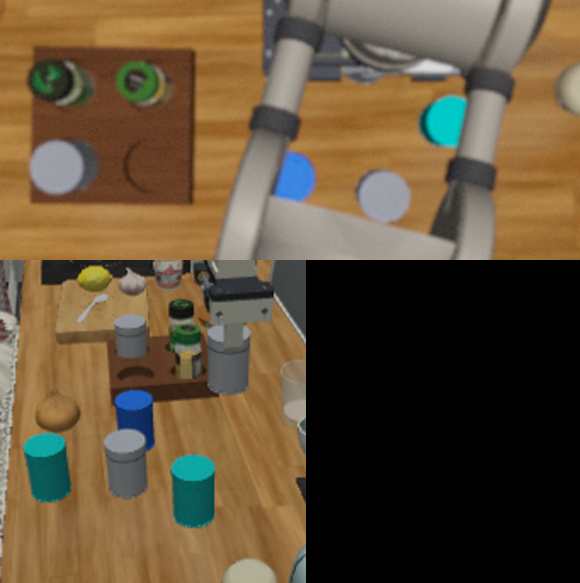

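A is light as well (0.25 kg), and C stands upright in its pocket. Carrying A to the second pocket.

Request:
{"api": "servo_tool", "payload": {
  "linear": [
    [0.115,0.242,0],
    [0.115,0.242,0],
    [0.115,0.242,0],
    [0.115,0.242,0],
    [0.115,0.242,0],
    [0,0,0],
    [0,0,0.15],
    [0,0,0.1]
  ],
  "spin": [0,0,0,0,0,0,0,0]
}}

```text
time: 22.7
tool_pos: [524.5, 142.7, 118.9]
tcp_rot: [-3.141, -0.002, 3.113]
contact_force: [-0.1, 0.8, -3.1]
grip_width: 55.6
finger_force: 30.0
```

Request:
{"api": "servo_tool", "payload": {
  "linear": [
    [0,0,0.1],
    [0,0,0],
    [0,0,0],
    [0,0,0],
    [0,0,0],
    [0,0,0],
    [0,0,0],
    [0,0,0]
  ],
  "spin": [0,0,0,0,0,0,0,0]
}}

```text
time: 23.7
tool_pos: [524.9, 143.4, 100.6]
tcp_rot: [3.142, 0.0, 3.113]
contact_force: [-0.8, 0.1, -2.3]
grip_width: 55.3
finger_force: 30.0
```

Request:
{"api": "servo_tool", "payload": {
  "linear": [
    [0.004,0.003,0.06],
    [0,0,0.06],
    [0,0,0.05],
    [0,0,0.03],
    [0,0,0.03],
    [0,0,0.015],
    [0,0,0],
    [0,0,0]
  ],
  "spin": [0,0,0,0,0,0,0,0]
}}

```text
time: 24.7
tool_pos: [524.3, 144.1, 51.8]
tcp_rot: [3.141, 0.001, 3.113]
contact_force: [0.1, -0.4, -1.9]
grip_width: 55.3
finger_force: 30.0
```

Request:
{"api": "servo_tool", "payload": {
  "linear": [
    [0,0,0.015],
    [0,0,0.01],
    [0,0,0.008],
    [0,0,0.006],
    [0,0,0],
    [0,0,0],
    [0,0,0],
    [0,0,0]
  ],
  "spin": [0,0,0,0,0,0,0,0]
}}

```text
time: 25.7
tool_pos: [524.1, 144.0, 43.8]
tcp_rot: [3.141, 0.0, 3.113]
contact_force: [-1.0, 0.9, -3.3]
grip_width: 55.2
finger_force: 30.0
```

Request:
{"api": "servo_tool", "payload": {
  "linear": [
    [0,0,0.006],
    [0,0,0.004],
    [0,0,0],
    [0,0,0],
    [0,0,0],
    [0,0,0],
    [0,0,0],
    [0,0,0]
  ],
  "spin": [0,0,0,0,0,0,0,0]
}}

```text
time: 26.7
tool_pos: [524.4, 144.0, 42.5]
tcp_rot: [3.141, 0.001, 3.113]
contact_force: [-1.0, -0.7, 4.8]
grip_width: 55.6
finger_force: 30.0
```

Request:
{"api": "servo_tool", "payload": {
  "linear": [
    [0,0,0],
    [0,0,0],
    [0,0,0],
    [0,0,0],
    [0,0,-0.05],
    [0,0,-0.15],
    [0,0,-0.2],
    [0,0,-0.2]
  ],
  "spin": [0,0,0,0,0,0,0,0],
  "hand": 0.55
}}

```text
time: 27.7
tool_pos: [524.0, 144.0, 163.6]
tcp_rot: [3.141, 0.0, 3.113]
contact_force: [1.1, 0.3, 0.0]
grip_width: 71.1
finger_force: 0.0
```

Request:
{"api": "servo_tool", "payload": {
  "linear": [
    [0.032,-0.268,0],
    [0.032,-0.268,0],
    [0.032,-0.268,0],
    [0.032,-0.268,0],
    [0.032,-0.268,0],
    [0,0,0],
    [0,0,0.1],
    [0,0,0]
  ],
  "spin": [0,0,0,0,0,0,0,0],
  "hand": 1
}}

```text
time: 28.7
tool_pos: [483.7, -121.9, 141.1]
tcp_rot: [3.14, -0.002, 3.113]
contact_force: [0.2, 0.0, 0.4]
grip_width: 92.2
finger_force: 0.0
```

Request:
{"api": "servo_tool", "payload": {
  "linear": [
    [0,0,0],
    [0,0,0.15],
    [0,0,0.15],
    [0,0,0.15],
    [0,0,0.08],
    [0,0,0.015],
    [0,0,0],
    [0,0,0]
  ],
  "spin": [0,0,0,0,0,0,0,0]
}}

```text
time: 29.7
tool_pos: [485.2, -123.1, 33.7]
tcp_rot: [-3.141, 0.002, 3.113]
contact_force: [-0.5, 0.6, 0.1]
grip_width: 91.7
finger_force: 0.0
```

Request:
{"api": "servo_tool", "payload": {
  "linear": [
    [0,0,0],
    [0,0,0],
    [0,0,0],
    [0,0,0],
    [0,0,0],
    [0,0,0],
    [0,0,0],
    [0,0,0]
  ],
  "spin": [0,0,0,0,0,0,0,0],
  "hand": -1
}}

```text
time: 30.7
tool_pos: [484.5, -123.2, 32.8]
tcp_rot: [-3.141, 0.0, 3.113]
contact_force: [-0.9, -2.9, 0.7]
grip_width: 55.3
finger_force: 30.0
```

Request:
{"api": "servo_tool", "payload": {
  "linear": [
    [0,0,-0.05],
    [0,0,-0.1],
    [0,0,-0.2],
    [0,0,-0.2],
    [0,0,-0.2],
    [0,0,-0.15],
    [0,0,-0.1],
    [0,0,0]
  ],
  "spin": [0,0,0,0,0,0,0,0]
}}

```text
time: 31.7
tool_pos: [484.6, -122.6, 233.7]
tcp_rot: [-3.142, 0.002, 3.113]
contact_force: [0.1, 0.3, -6.3]
grip_width: 55.1
finger_force: 30.0
```

Request:
{"api": "servo_tool", "payload": {
  "linear": [
    [0,0,0],
    [0,0,0],
    [0,0,0],
    [0,0,0],
    [0,0,0],
    [0,0,0],
    [0,0,0],
    [0,0,0]
  ],
  "spin": [0,0,0,0,0,0,0,0]
}}

```text
time: 32.7
tool_pos: [484.4, -123.0, 232.7]
tcp_rot: [3.142, 0.0, 3.113]
contact_force: [0.1, -0.3, -5.7]
grip_width: 55.1
finger_force: 30.0
```

```bash
python3 weigh.py; python3 - <<'E'
import numpy as np,cv2
t=np.load("top1.npz")["frame"];s=np.load("side1.npz")["frame"]
a=cv2.resize(t[130:260,90:380],None,fx=2,fy=2,interpolation=cv2.INTER_CUBIC);b=cv2.resize(s[100:290,150:330],None,fx=1.7,fy=1.7,interpolation=cv2.INTER_CUBIC)
b=cv2.copyMakeBorder(b,0,0,0,a.shape[1]-b.shape[1],0);cv2.imwrite("pics/end.png",np.vstack([a,b]))
E
```

```text
32.7 [ 484.4 -123.   232.7] [ 0.12 -0.32 -5.71] [ 0.019 -0.018  0.011] 55.13806556645902
F [ 0.39 -0.87 -6.31]
top []
[]
heldz 280.7191867435139 []
```

View pics/end.png

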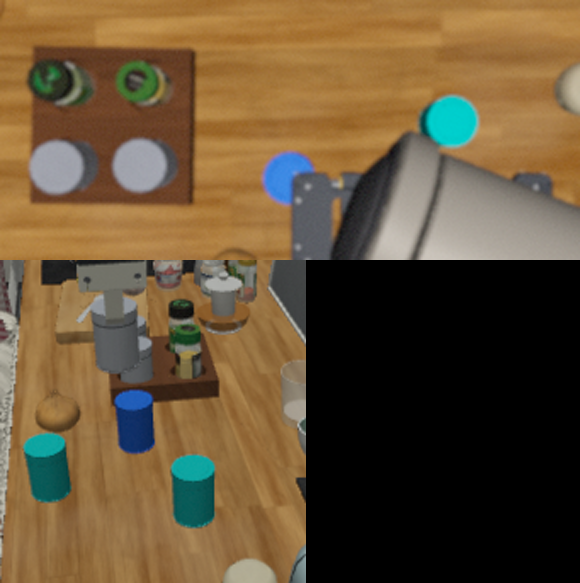

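The picture shows both light tins upright in the pockets at about (56,167) and (140,165). The heavy one is held still, upright, with its underside about 20 cm up.

```bash
python3 -c "
from plant import workorder
print(workorder.close_job())"
```

```text
the job is handed in; nothing more can be done
None
```

The job is handed in: the two light tins (about 0.24 and 0.25 kg) are seated in the empty pockets, and the heavy one (about 0.65 kg) is held upright with its underside about 20 cm above the worktop; the hand-in gave no verdict.

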